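# Pack the pot and slide the gift box shut

## Robot

A 6-joint arm with a two-finger parallel gripper is mounted at the origin on the work surface. World frame = base frame: x ahead of the robot, y to its left, z up, the work surface at z = 0. Lengths are in m, angles in rad, forces in N, time in s.
With the tool pointing down it reaches from about 0.3 to 0.775 m from the base axis. Payload 14.6 kg.
Tool frame: the origin (TCP) lies midway between the tips of the shut fingers; the grasp point (between the pads) lies 19 mm behind it (ctrl.pinch_z is the z of the grasp point in the tool frame, in m); z points along the fingers, y is the line along which they close (so a half turn about z gives the same grasp; the last joint's range is limited). The gripper opens to 94 mm and grips with 3 to 60 N. Pads are 16 mm wide; open, the fingers measure 119 mm over their backs; the gripper's body (75 mm by 177 mm) begins 78 mm behind the grasp point.
Start: joints at [-1.413, 0.3, 1.521, -0, 1.321, -0.067], TCP at [0.123, -0.536, 0.205] pointing down, gripper open.
Joint ranges: [-3.03, 3.03], [-0.79, 2.21], [0.23, 2.52], [-1.04, 4.18], [0, 3.07], [-2.55, 2.55]. Speed limits (rad/s): [2.22, 2.22, 2.57, 3.14, 3.14, 3.14].

## Interface

Orientations are given as [roll, pitch, yaw] about the fixed x, y, z axes, in that order (R = Rz(yaw) Ry(pitch) Rx(roll)).
In Python, from station import ctrl, camera, ticket gives the robot as it stands. The module is installed in compiled form; this text tells all that it offers.
- The arm moves only by the shell command python3 -m inch 'ROWS' [FORCE]. ROWS is text: rows parted by semicolons, each of 7 numbers parted by spaces: the opening, from -1 (shut) to 1 (fully open), then the shift along the tool's x, y, z in units of 0.03 m (1.0 is 0.03 m), then the turn, a rotation vector about the tool's x, y, z in units of 10 degrees (1.0 is 10 degrees). In form: grip dx dy dz rx ry rz; .... A call has 1 to 10 rows; each row shifts and turns the commanded pose from where the row before left it, along the tool's axes as they then stand; what a row does not reach is not made up. A row lasts 1/8 s, in which the tool goes at most 62.5 mm and 10.7 degrees, less where a joint would pass 70% of its speed; a pose out of reach is approached as far as the arm can. A call with a number of a shift or a turn outside -1 to 1 is refused whole. A call with a gripper value outside its range is refused whole. The fingers move at their own pace and stop on an object; FORCE is the grip in N (left out, the last holds). Time passes only in rows, so rows that do not move let the fingers close. It gives the time, the measured TCP pose, the force, the opening and the grip force at its end, in the units of the state.
- ctrl.get_obs(): the state, without advancing time (a new reading comes with each control period).
- camera(name): name is "scene" or "top" or "wrist"; returns a dict with "img" (420x560x3 uint8, blue, green, red), "range_z" (420x560 float32, m along the optical axis (not along the pixel's ray), 0 where there is no reading), "intrinsics" (3x3 intrinsics, pixels), "k1" (the pictures are not rectified: a ray, as slopes to the right and down, at radius r is drawn at 1 + k1 r^2 times it, then the intrinsics apply), "view" (4x4, takes a point from world to camera coordinates). Camera axes: x right, y down, z forward; pixel columns grow to the right and rows downward; lengths in m; the calibration is good to about 2 mm. A picture is of the moment at which its call begins.
- ticket.hand_in(): hands the job in; it is judged then, once.
The state is a dict: "time_s": time; "qpos": joint angles; "joint_vel": joint speeds; "tau": joint torques, N m; "ee_pos": TCP position; "eef_rot": TCP orientation; "force": force on the tool from outside, world axes, zero at the start; "moment": the same for the moment, N m; "grip_width": finger opening in m; "grip_force": force on a finger pad.
Only numpy, scipy, OpenCV 4.12 (cv2) and the standard library are available. Lean on these libraries where they do the work, as an engineer would, in place of code of your own. Each camera call takes 0.05 s, during which the arm holds its last target. There are 200 camera calls.

## Task

Stand the small blue pot that is on the table upright inside the wooden gift box, setting it down gently because it is ceramic. Then close the box: slide the dark lid from its metal shelf into the grooves of the box until it is fully home against the end stop and its rear edge is flush with the mouth. Leave the pink and cream pots where they stand.

Things in the scene. Friction and masses are not known exactly. Their poses are not given: they have to be found in the camera images.
- box: Packing fixture fixed to the table: light-wood gift box, open on top, with an aluminium lid shelf joined to its mouth. Origin on the table (z=0) below the middle of the mouth; +x points into the box (the way the lid slides in), y across, z up. Shelf: x -190 to 0 mm, 190 mm wide, flat top at z = 78 mm. Box: x 0 to 120 mm, 159 mm wide. Clamps beside it, 40 mm high, reach y = +-111 mm.
- mouth (a point): Middle of the mouth at shelf height (box x=0, z=78 mm), axes as box. Two side grooves start here, floors level with the shelf: 143 mm from side to side, 10.5 mm high, under lips reaching 8.5 mm inwards (126 mm between lips, lip tops z=94 mm), ending at a stop at x = 112 mm. Two blue guides, tops z=94 mm, flare from the mouth to 160 mm apart at x = -30 mm.
- box_floor (a point): Centre of the inner floor of the box (box x = 58 mm, z = 12 mm); axes as box. The hollow for the pot is 100 mm long (x), 124 mm wide (y) and 66 mm deep below the lid.
- lid_home (a point): Where the lid's origin comes to be when fully home: box x = 56 mm, y = 0, z = 78 mm; axes as box.
- lid: Flat dark-wood lid with a brass strip inlaid flush near its rear edge: 112 mm long (x, sliding direction), 140 mm wide (y), 8 mm thick, edges rounded 2 mm, about 0.12 kg. Origin at the centre of its underside, +x towards the box. It lies flat and loose on the shelf, a little askew and off the centre line, its front edge 45 to 65 mm short of the mouth.
- pot_blue: Blue glazed straight-sided plant pot, open at the top, 58 mm outside diameter, 60 mm high, wall 5 mm, about 0.14 kg; origin at the centre of its underside, z up. It stands on the work surface. This is the one to pack.
- pot_pink: Pink glazed straight-sided plant pot, open at the top, 58 mm outside diameter, 60 mm high, wall 5 mm, about 0.14 kg; origin at the centre of its underside, z up. It stands on the work surface. To be left alone.
- pot_cream: Cream glazed straight-sided plant pot, open at the top, 58 mm outside diameter, 60 mm high, wall 5 mm, about 0.14 kg; origin at the centre of its underside, z up. It stands on the work surface. To be left alone.
Things that resemble listed ones, but are neither listed nor needed, are in the scene too. Of the things that look like the lid, the smaller one is meant. Of the things that look like the pot_blue, take the one that is farthest to the robot's right at the start.

How it is judged:
By the outcome, as a careful person would: the job done as asked, in the order asked, and still so for the second after the job is handed in, with the robot touching nothing.
It also fails if it takes over 72 s, if anything falls off the work surface, if the arm or the gripper's body presses on something with over 40 N, if the wrist force passes 120 N, or if a joint passes its speed limit or range.

## Working session

There is one attempt and no reset: what is moved stays moved. The work goes in short steps, Python scripts to look and compute and a shell command to move; the robot and the scene stay as the last step left them, time stands still between calls to the robot, and variables do not carry over. Pictures are saved under pics/ and viewed, at most 10 in all, crops included, and the job is handed in when it is done.

```bash
mkdir -p pics; cat > h.py <<'E'
import numpy as np, cv2
from station import ctrl, camera, ticket
def ray(c,u,v):
    K=np.array(c["intrinsics"]);k1=c["k1"]
    d=np.array([(u-K[0,2])/K[0,0],(v-K[1,2])/K[1,1]]);s=d.copy()
    for _ in range(20): s=d/(1+k1*(s@s))
    V=np.array(c["view"]);R=V[:3,:3]
    return -R.T@V[:3,3], R.T@np.array([s[0],s[1],1.])
def plane(c,u,v,z):
    o,d=ray(c,u,v); return o+d*(z-o[2])/d[2]
def depth(c,u,v):
    o,d=ray(c,u,v); return o+d*float(c["range_z"][int(v),int(u)])
def tri(c1,p1,c2,p2):
    o1,d1=ray(c1,*p1);o2,d2=ray(c2,*p2)
    t=np.linalg.lstsq(np.c_[d1,-d2],o2-o1,rcond=None)[0]
    a=o1+d1*t[0];b=o2+d2*t[1]; return (a+b)/2,np.linalg.norm(a-b)
E
python3 - <<'E'
from h import *
for n in("scene","top"):
    c=camera(n); cv2.imwrite(f"pics/{n}0.png",c["img"]); np.save(f"{n}0.npy",c,allow_pickle=True)
    print(n,c["intrinsics"],c["k1"],np.round(c["view"],3).tolist())
print(ctrl.get_obs(),ctrl.pinch_z)
E
```

```text
scene [[398.75701758   0.         282.61097981]
 [  0.         398.75701758 211.83632961]
 [  0.           0.           1.        ]] -0.06963561466642734 [[-0.862, 0.507, 0.003, 0.329], [0.436, 0.744, -0.506, -0.206], [-0.259, -0.435, -0.862, 1.089], [0.0, 0.0, 0.0, 1.0]]
top [[539.37311891   0.         282.29280191]
 [  0.         539.37311891 212.06141576]
 [  0.           0.           1.        ]] -0.07519538889248178 [[0.013, -1.0, 0.027, 0.048], [-0.997, -0.015, -0.08, 0.425], [0.08, -0.026, -0.996, 1.352], [0.0, 0.0, 0.0, 1.0]]
{'time_s': 0.1, 'qpos': array([-1.41257930e+00,  3.00451210e-01,  1.52146639e+00, -6.59269605e-06,
        1.32071633e+00, -6.65756241e-02]), 'joint_vel': array([-0.00019536, -0.00116131, -0.00293612, -0.00081334,  0.00025104,
       -0.00032158]), 'tau': array([ 1.80300194e-03, -5.32644260e+01, -3.53283119e+01,  7.09948875e-02,
        2.34957493e-02, -6.09107133e-05]), 'ee_pos': array([ 0.12257125, -0.53594336,  0.20494576]), 'eef_rot': array([-3.14055326e+00, -6.29007738e-05,  2.24794256e-01]), 'force': array([-0.4937172 ,  0.55156138,  0.08431139]), 'moment': array([-0.02530214,  0.01348028,  0.01280307]), 'grip_force': 0.0, 'grip_width': 0.0940412088210792} -0.0188
```

View pics/scene0.png

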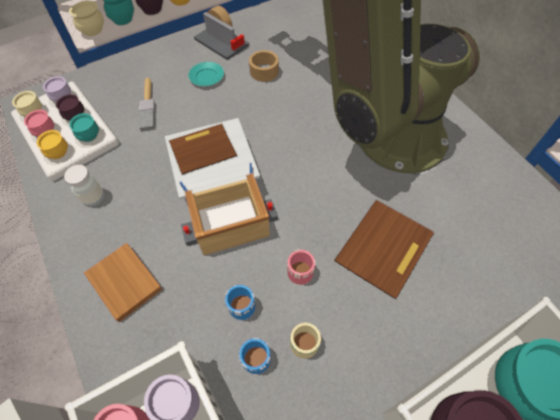

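View pics/top0.png

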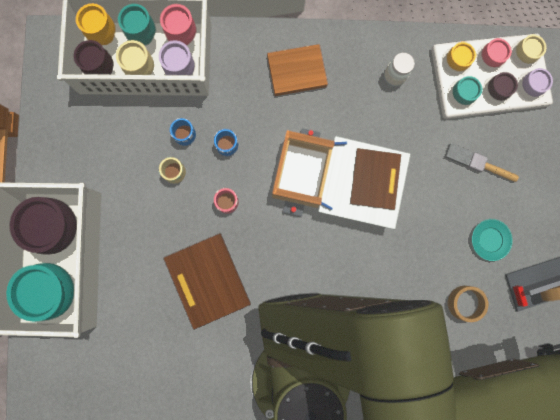

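The top view shows blue pots at (182,131) and (226,142); the latter is farther to the robot's right (scene: (240,302)), so it's the one. Lid-like things: the shelf lid at (377,180), the bigger dark board at (207,280) and the light board at (298,69). I take the smaller dark one on the shelf. The pink pot is at (226,201) and the cream one at (171,170).

```bash
cat >> h.py <<'E'
def cloud(c):
    h,w=c["range_z"].shape; u,v=np.meshgrid(np.arange(w),np.arange(h))
    K=np.array(c["intrinsics"]);k1=c["k1"]
    d=np.stack([(u-K[0,2])/K[0,0],(v-K[1,2])/K[1,1]],-1);s=d.copy()
    for _ in range(20): s=d/(1+k1*(s**2).sum(-1,keepdims=True))
    V=np.array(c["view"]);R=V[:3,:3];z=c["range_z"][...,None]
    p=np.concatenate([s*z,z],-1)
    P=(p-V[:3,3])@R; P[c["range_z"]==0]=np.nan
    return P
def rect(pts):
    r=cv2.minAreaRect((pts*1000).astype(np.float32)); return np.round(r[0],1),np.round(r[1],1),round(r[2],2)
E
python3 - <<'E'
from h import *
for n,roi,win,pot in(("top",(320,125,420,235),(270,120,415,235),(226,142)),("scene",(155,110,265,200),(155,110,285,255),(240,302))):
    c=np.load(f"{n}0.npy",allow_pickle=True).item(); P=cloud(c); im=c["img"]; hsv=cv2.cvtColor(im,cv2.COLOR_BGR2HSV)
    H,S,V=[hsv[...,i].astype(int) for i in range(3)]
    for p in [pot]:
        m=np.zeros(H.shape,bool); m[p[1]-24:p[1]+24,p[0]-24:p[0]+24]=1
        m&=(H>95)&(H<125)&(S>90); z=P[...,2]; t=m&(z>.05)
        print(n,"pot top z",np.nanpercentile(z[t],[10,50,90]).round(4),t.sum(), cv2.minEnclosingCircle((P[t][:,:2]*1000).astype(np.float32)))
        print("  floor",np.nanmedian(z[p[1]-45:p[1]-35,p[0]-50:p[0]-40]))
    x0,y0,x1,y1=win; w=np.zeros(H.shape,bool); w[y0:y1,x0:x1]=1
    z=P[...,2]
    sh=w&(S<60)&(V>150)&(z>.065)&(z<.09)
    print("shelf z",np.nanmedian(z[sh]),sh.sum(),rect(P[sh][:,:2]))
    x0,y0,x1,y1=roi; w2=np.zeros(H.shape,bool); w2[y0:y1,x0:x1]=1
    ld=w2&(S>90)&(V<140)&(z>.07)&(z<.1)
    k=cv2.connectedComponentsWithStats(ld.astype(np.uint8)); i=1+np.argmax(k[2][1:,4]); ld=k[1]==i
    ld=cv2.morphologyEx(ld.astype(np.uint8),cv2.MORPH_OPEN,np.ones((3,3)))>0
    print("lid z",np.nanmedian(z[ld]),ld.sum(),rect(P[ld][:,:2]), cv2.boxPoints(cv2.minAreaRect((P[ld][:,:2]*1000).astype(np.float32))).round().tolist())
    bx=w&(S>80)&(z>.088)&(z<.11)
    k=cv2.connectedComponentsWithStats(bx.astype(np.uint8)); print([ (s.tolist(),np.nanmedian(P[k[1]==i+1],axis=0).round(3)) for i,s in enumerate(k[2][1:]) if s[4]>15])
    hb=(H>95)&(H<125)&(S>90)&w
    k=cv2.connectedComponentsWithStats(hb.astype(np.uint8)); print("guides",[ (s.tolist(),np.nanmedian(P[k[1]==i+1],axis=0).round(3)) for i,s in enumerate(k[2][1:]) if s[4]>15])
    x,y=pot if n=="top" else (240,290)
    if n=="top": cv2.imwrite("pics/crop.png",cv2.resize(im[95:245,150:430],None,fx=2.8,fy=2.8,interpolation=cv2.INTER_CUBIC))
E
```

```text
top pot top z [0.0547 0.0598 0.0634] 157 ((597.6085815429688, 198.900390625), 29.597604751586914)
  floor 0.000869981284940242
shelf z 0.07875859331590668 3326 (array([507.2, -92.3]), array([298.8, 191.6]), 77.87)
lid z 0.08665214520378327 2137 (array([ 504.8, -170.3]), array([106.9, 135.5]), 82.89) [[431.0, -215.0], [565.0, -232.0], [579.0, -126.0], [444.0, -109.0]]
[([273, 131, 61, 74, 852], array([0.541, 0.022, 0.094])), ([335, 142, 12, 3, 27], array([ 0.589, -0.082,  0.094])), ([368, 151, 8, 10, 26], array([ 0.559, -0.158,  0.091])), ([375, 152, 7, 10, 23], array([ 0.562, -0.176,  0.09 ])), ([377, 154, 12, 13, 25], array([ 0.555, -0.191,  0.089])), ([393, 156, 8, 7, 16], array([ 0.553, -0.223,  0.09 ])), ([386, 159, 11, 8, 22], array([ 0.543, -0.206,  0.089])), ([355, 163, 11, 12, 34], array([ 0.529, -0.129,  0.089])), ([390, 167, 9, 5, 16], array([ 0.527, -0.214,  0.089])), ([371, 170, 10, 10, 23], array([ 0.515, -0.171,  0.09 ])), ([392, 174, 7, 9, 16], array([ 0.506, -0.22 ,  0.089])), ([386, 183, 9, 11, 24], array([ 0.475, -0.205,  0.091])), ([370, 189, 11, 17, 39], array([ 0.456, -0.168,  0.09 ])), ([380, 188, 10, 17, 33], array([ 0.459, -0.191,  0.089])), ([322, 203, 10, 6, 23], array([ 0.435, -0.049,  0.094]))]
guides [([335, 142, 11, 3, 24], array([ 0.589, -0.082,  0.094])), ([322, 203, 10, 6, 21], array([ 0.435, -0.049,  0.094]))]
scene pot top z [0.0535 0.0594 0.0614] 213 ((600.20703125, 198.37838745117188), 28.77874755859375)
  floor 0.0006541357361130246
shelf z 0.07869245145456719 2691 (array([ 498.4, -147.1]), array([194.8, 189.3]), 78.47)
lid z 0.08603252998859089 1779 (array([ 507.4, -170.3]), array([110.4, 134.2]), 83.32) [[434.0, -217.0], [568.0, -233.0], [580.0, -123.0], [447.0, -108.0]]
[([185, 174, 83, 65, 937], array([0.545, 0.029, 0.094]))]
guides []
```

View pics/crop.png

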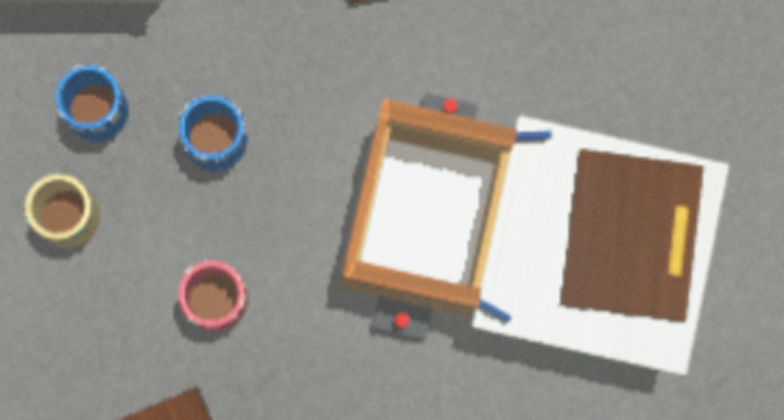

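The crop confirms it: the chosen pot is at crop (212,130) with the other blue one to its left at (90,100). The box mouth faces right, and the lid lies askew with its brass strip to the rear (679,240). Next I'll pin down the box frame.

```bash
cat > b.py <<'E'
from h import *
for n,win,seed in(("top",(270,120,415,235),None),("scene",(155,110,285,255),None)):
    c=np.load(f"{n}0.npy",allow_pickle=True).item(); P=cloud(c); hsv=cv2.cvtColor(c["img"],cv2.COLOR_BGR2HSV)
    S=hsv[...,1].astype(int);V=hsv[...,2].astype(int);z=P[...,2]
    x0,y0,x1,y1=win; w=np.zeros(z.shape,bool); w[y0:y1,x0:x1]=1
    bx=(w&(S>80)&(z>.088)&(z<.1)&((hsv[...,0]<95)|(hsv[...,0]>125))).astype(np.uint8)
    k=cv2.connectedComponentsWithStats(bx); m=k[1]==1+np.argmax(k[2][1:,4])
    r=rect(P[m][:,:2]); print(n,"rim",r,cv2.boxPoints(cv2.minAreaRect((P[m][:,:2]*1000).astype(np.float32))).round(1).tolist(), np.nanpercentile(z[m],[10,50,90]).round(4))
    sh=(w&(S<60)&(V>130)&(z>.068)&(z<.088)&(P[...,1]<-.02)).astype(np.uint8)
    sh=cv2.morphologyEx(sh,cv2.MORPH_OPEN,np.ones((3,3)))
    p=P[sh>0][:,:2]; print("shelf",rect(p),cv2.boxPoints(cv2.minAreaRect((p*1000).astype(np.float32))).round(1).tolist())
    fl=w&(z<.03)&(z>.005)&(V>170)&(S<60); print("floor z",np.nanmedian(z[fl]),fl.sum(),rect(P[fl][:,:2]))
E
python3 b.py
```

```text
top rim (array([528.2,   7. ]), array([118. , 160.4]), 77.94) [[437.5, -33.900001525878906], [594.2999877929688, -67.4000015258789], [619.0, 48.0], [462.1000061035156, 81.5]] [0.0907 0.0941 0.0972]
shelf (array([ 496. , -144.7]), array([191.6, 191.6]), 77.88) [[382.20001220703125, -218.1999969482422], [569.5, -258.5], [609.7000122070312, -71.0999984741211], [422.3999938964844, -30.899999618530273]]
floor z 0.014151589739150957 1445 (array([ 536.7, -107.3]), array([317.1, 165.2]), 79.35)
scene rim (array([530.8,   6.1]), array([121.3, 159.8]), 77.57) [[439.70001220703125, -36.0], [595.7000122070312, -70.30000305175781], [621.7999877929688, 48.099998474121094], [465.79998779296875, 82.5]] [0.0919 0.0942 0.0959]
shelf (array([ 498.4, -147. ]), array([194.7, 189.3]), 78.51) [[386.20001220703125, -223.60000610351562], [571.7999877929688, -261.29998779296875], [610.5999755859375, -70.5], [425.0, -32.70000076293945]]
floor z 0.014391975745322909 907 (array([522.6, -14.8]), array([ 55.5, 117.2]), 78.8)
```

```bash
python3 -m inch '1 0 0 0 0 0 -1;1 0 0 0 0 0 -1;1 0 0 0 0 0 -1;1 0 0 0 0 0 -1;1 0 0 0 0 0 -1;1 0 0 0 0 0 -1;1 0 0 0 0 0 -0.5;1 0.5 0.2 0 0 0 0;1 1 0.4 0 0 0 0;1 1 0.4 0 0 0 0'
python3 -m inch '1 1 0.4 0 0 0 0;1 1 0.4 0 0 0 0;1 1 0.4 0 0 0 0;1 1 0.4 0 0 0 0;1 1 0.4 0 0 0 0;1 1 0.4 0 0 0 0;1 1 0.4 0 0 0 0;1 1 0.4 0 0 0 0;1 1 0.4 0 0 0 0;1 1 0.4 0 0 0 0'
python3 -m inch '1 1 0.4 0 0 0 0;1 1 0.4 0 0 0 0;1 1 0.4 0 0 0 0;1 1 0.4 0 0 0 0;1 1 0.4 0 0 0 0;1 1 0.4 0 0 0 0;1 1 0.4 0 0 0 0;1 1 0.4 0 0 0 0;1 1 0.4 0 0 0 0;1 0.5 0.2 0 0 0 0'
```

```text
time_s: 1.35
ee_pos: [0.1684, -0.4675, 0.2052]
eef_rot: [-3.141, -0.0, 1.357]
force: [-0.1, -0.0, 0.7]
grip_width: 0.0941
grip_force: 0.0
time_s: 2.6
ee_pos: [0.3482, -0.1992, 0.2053]
eef_rot: [3.142, -0.0, 1.357]
force: [0.2, -0.4, 0.3]
grip_width: 0.0939
grip_force: 0.0
time_s: 3.85
ee_pos: [0.5191, 0.0553, 0.2052]
eef_rot: [-3.141, 0.0, 1.359]
force: [-0.0, -1.4, 0.2]
grip_width: 0.094
grip_force: 0.0
```

```bash
python3 -m inch '1 0.9 0.3 0 0 0 0;1 0.9 0.3 0 0 0 0;1 0.9 0.3 0 0 0 0;1 0.9 0.3 0 0 0 0;1 0.9 0.3 0 0 0 0;1 0.7 0.1 0 0 0 0;1 0 0 0 0 0 0;1 0 0 0 0 0 0'
cat > w.py <<'E'
from h import *
import sys
c=camera("wrist"); np.save("w.npy",c,allow_pickle=True); cv2.imwrite("pics/"+sys.argv[1],c["img"])
print(ctrl.get_obs()["ee_pos"].round(4))
P=cloud(c); hsv=cv2.cvtColor(c["img"],cv2.COLOR_BGR2HSV); H,S=hsv[...,0],hsv[...,1]
m=((H>95)&(H<125)&(S>90)&(P[...,2]>.052)&(P[...,2]<.075)).astype(np.uint8)
k=cv2.connectedComponentsWithStats(m)
for i in range(1,k[0]):
    if k[2][i,4]>100:
        p=P[k[1]==i]; print(k[2][i],np.median(p[:,2]).round(4),cv2.minEnclosingCircle((p[:,:2]*1000).astype(np.float32)))
E
python3 w.py w1.png
```

```text
time_s: 4.85
ee_pos: [0.5985, 0.1954, 0.2054]
eef_rot: [-3.141, 0.0, 1.358]
force: [-0.7, -0.1, -0.8]
grip_width: 0.0941
grip_force: 0.0
[0.5987 0.1953 0.2056]
[ 246   30   67   71 1228] 0.0603 ((625.9978637695312, 308.18994140625), 29.118846893310547)
[247 163  61  61 983] 0.0604 ((600.1354370117188, 197.49697875976562), 29.192346572875977)
```

View pics/w1.png

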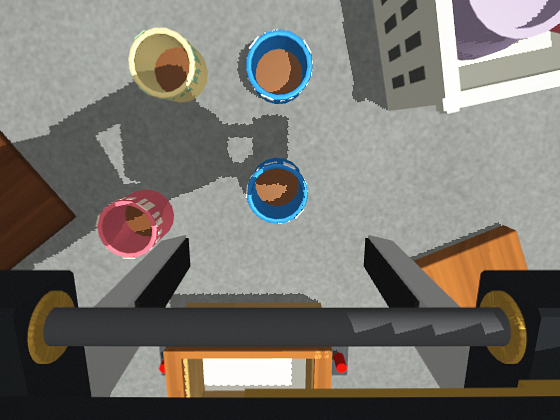

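The wrist view shows the target pot at (277,193) between the fingers, with the other blue pot well behind at (280,65). The rim height of 60 mm and radius of 29 mm agree with the description. Now I'll descend and grip.

```bash
python3 -m inch '1 0.1 0 0.8 0 0 0;1 0 0 1 0 0 0;1 0 0 1 0 0 0;1 0 0 1 0 0 0;1 0 0 1 0 0 0;1 0 0 0.8 0 0 0;1 0 0 0.3 0 0 0;1 0 0 0.1 0 0 0;1 0 0 0 0 0 0' 15
python3 -m inch '-1 0 0 0 0 0 0;-1 0 0 0 0 0 0;-1 0 0 0 0 0 0;-1 0 0 0 0 0 0;-1 0 0 0 0 0 0;-1 0 0 0 0 0 0;-1 0 0 0 0 0 0;-1 0 0 0 0 0 0'
```

```text
time_s: 6.02
ee_pos: [0.6, 0.199, 0.0264]
eef_rot: [3.141, -0.001, 1.359]
force: [0.5, -0.1, 1.1]
grip_width: 0.0936
grip_force: 0.0
time_s: 7.02
ee_pos: [0.5996, 0.1991, 0.0255]
eef_rot: [3.142, -0.0, 1.359]
force: [-0.9, 0.5, 2.7]
grip_width: 0.0576
grip_force: 15.0
```

```bash
python3 -m inch '-1 0 0 -0.3 0 0 0;-1 0 0 -0.7 0 0 0;-1 0 0 -1 0 0 0;-1 0 0 -1 0 0 0;-1 0 0 -0.7 0 0 0;-1 0 0 -0.3 0 0 0;-1 0 0 0 0 0 0'
python3 -m inch '-1 -0.4 0 0 0 0 0;-1 -0.8 -0.1 0 0 0 0;-1 -0.9 -0.15 0 0 0 0;-1 -0.9 -0.15 0 0 0 0;-1 -0.9 -0.15 0 0 0 0;-1 -0.9 -0.15 0 0 0 0;-1 -0.9 -0.15 0 0 0 0;-1 -0.7 -0.1 0 0 0 0;-1 -0.4 0 0 0 0 0;-1 0 0 0 0 0 0'
python3 - <<'E'
from h import *
from h import *
for n in("top",):
    c=camera(n); cv2.imwrite("pics/t2.png",cv2.resize(c["img"][95:245,150:430],None,fx=2.8,fy=2.8,interpolation=cv2.INTER_CUBIC))
c=camera("wrist"); cv2.imwrite("pics/w2.png",c["img"]); np.save("w.npy",c,allow_pickle=True)
print(ctrl.get_obs()["ee_pos"],ctrl.get_obs()["grip_width"])
E
```

```text
time_s: 7.9
ee_pos: [0.5997, 0.1991, 0.1462]
eef_rot: [3.141, -0.001, 1.359]
force: [0.2, 0.2, -1.5]
grip_width: 0.0572
grip_force: 15.0
time_s: 9.15
ee_pos: [0.5289, 0.0051, 0.1454]
eef_rot: [-3.142, -0.0, 1.358]
force: [-0.0, 0.1, -2.1]
grip_width: 0.0573
grip_force: 15.0
[0.52907731 0.00598058 0.14536169] 0.057657035335067164
```

View pics/w2.png

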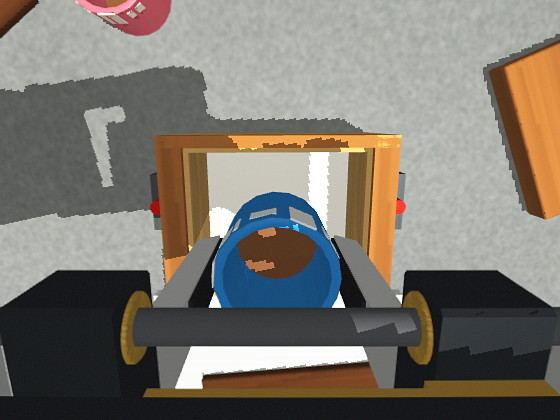

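Held pot is at (277,265), centred in the box (155 to 402), clear of the walls. I'll lower it to just above the floor, then creep.

```bash
python3 -m inch '-1 0 0 0.4 0 0 0;-1 0 0 0.7 0 0 0;-1 0 0 0.8 0 0 0;-1 0 0 0.7 0 0 0;-1 0 0 0.5 0 0 0;-1 0 0 0.25 0 0 0;-1 0 0 0.1 0 0 0;-1 0 0 0 0 0 0'
python3 -m inch '-1 0 0 0.03 0 0 0;-1 0 0 0.03 0 0 0'
python3 -m inch '-1 0 0 0.03 0 0 0;-1 0 0 0 0 0 0'
```

```text
time_s: 10.25
ee_pos: [0.5291, 0.0056, 0.0423]
eef_rot: [3.141, -0.0, 1.359]
force: [-1.4, 0.1, -1.9]
grip_width: 0.0572
grip_force: 15.0
time_s: 10.5
ee_pos: [0.5291, 0.0056, 0.0404]
eef_rot: [3.141, -0.0, 1.359]
force: [0.3, -0.2, -1.6]
grip_width: 0.0578
grip_force: 15.0
time_s: 10.75
ee_pos: [0.5289, 0.0056, 0.0392]
eef_rot: [-3.142, 0.0, 1.359]
force: [-0.1, -0.2, -2.8]
grip_width: 0.0578
grip_force: 15.0
```

```bash
python3 -m inch '-1 0 0 0.03 0 0 0;-1 0 0 0 0 0 0'
python3 -m inch '-1 0 0 0.02 0 0 0;-1 0 0 0 0 0 0'
```

```text
time_s: 11.0
ee_pos: [0.5289, 0.0056, 0.0383]
eef_rot: [-3.141, 0.0, 1.359]
force: [0.1, 0.3, -2.5]
grip_width: 0.0575
grip_force: 15.0
time_s: 11.25
ee_pos: [0.5288, 0.0056, 0.0377]
eef_rot: [-3.141, 0.0, 1.359]
force: [-0.6, 0.6, -0.4]
grip_width: 0.0572
grip_force: 15.0
```

```bash
python3 -m inch '-1 0 0 0.02 0 0 0;-1 0 0 0 0 0 0'
python3 -m inch '-1 0 0 0 0 0 0'
```

```text
time_s: 11.5
ee_pos: [0.529, 0.0056, 0.0375]
eef_rot: [3.141, -0.0, 1.359]
force: [-2.9, -1.0, 3.8]
grip_width: 0.0572
grip_force: 15.0
time_s: 11.62
ee_pos: [0.529, 0.0056, 0.0375]
eef_rot: [3.141, -0.0, 1.359]
force: [-3.7, 1.2, 6.9]
grip_width: 0.0573
grip_force: 15.0
```

Contact is made at about 5 N. I'll release partway, since the walls are close, and rise.

```bash
python3 -m inch '0.6 0 0 0 0 0 0;0.6 0 0 0 0 0 0;0.6 0 0 0 0 0 0;0.6 0 0 -0.3 0 0 0;0.6 0 0 -0.7 0 0 0;0.6 0 0 -1 0 0 0;0.6 0 0 -1 0 0 0;0.6 0 0 -0.7 0 0 0;0.6 0 0 -0.3 0 0 0'
python3 -m inch '0.5 -0.6 0.4 0 0 0 0;0.5 -1 0.6 0 0 0 0;0.5 -1 0.6 0 0 0 0;0.5 -1 0.6 0 0 0 0;0.5 -1 0.6 0 0 0 0;0.5 -0.9 0.6 0 0 0 0;0.5 -0.4 0.3 0 0 0 0;0.5 0 0 0 0 0 0'
python3 -m inch '0.5 0 0 0 0 0 0.9;0.5 0 0 0 0 0 1;0.5 0 0 0 0 0 1;0.5 0 0 0 0 0 1;0.5 0 0 0 0 0 1;0.5 0 0 0 0 0 1;0.5 0 0 0 0 0 1;0.5 0 0 0 0 0 1;0.5 0 0 0 0 0 1;0.5 0 0 0 0 0 0'
python3 - <<'E'
from h import *
c=camera("top"); cv2.imwrite("pics/t3.png",cv2.resize(c["img"][95:245,200:480],None,fx=2.8,fy=2.8,interpolation=cv2.INTER_CUBIC)); np.save("t3.npy",c,allow_pickle=True)
P=cloud(c); hsv=cv2.cvtColor(c["img"],cv2.COLOR_BGR2HSV)
m=(hsv[...,0]>95)&(hsv[...,0]<125)&(hsv[...,1]>90)&(P[...,2]>.05)&(P[...,2]<.085)&(abs(P[...,1])<.06)
print(m.sum(),np.median(P[m][:,2]),cv2.minEnclosingCircle((P[m][:,:2]*1000).astype(np.float32)))
E
```

```text
time_s: 12.75
ee_pos: [0.5293, 0.0056, 0.1587]
eef_rot: [3.14, -0.0, 1.359]
force: [-0.7, -1.0, 0.2]
grip_width: 0.0749
grip_force: 0.0
time_s: 13.75
ee_pos: [0.6, -0.1915, 0.1562]
eef_rot: [-3.14, -0.0, 1.358]
force: [0.1, 0.5, -0.3]
grip_width: 0.0708
grip_force: 0.0
time_s: 15.0
ee_pos: [0.6001, -0.1898, 0.1571]
eef_rot: [-3.141, 0.0, -0.192]
force: [-0.1, 0.0, 0.4]
grip_width: 0.0705
grip_force: 0.0
141 0.07161090553843942 ((525.71484375, 6.805107116699219), 28.527589797973633)
```

View pics/t3.png

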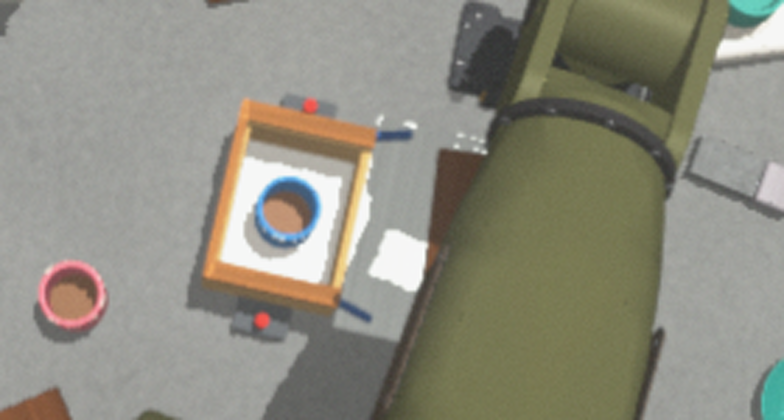

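The pot stands upright in the middle of the box at (288,211), rim at z = 72 mm. Next I'll square and centre the lid by pushing its far side with both fingertips.

```bash
python3 -m inch '0.5 0 0 0.5 0 0 0.1;0.5 0 0 0.8 0 0 0;0.5 0 0 0.7 0 0 0;0.5 0 0 0.35 0 0 0;0.5 0 0 0.15 0 0 0;0.5 0 0 0 0 0 0;0.5 0 0 0 0 0 0'
python3 - <<'E'
from h import *
c=camera("wrist"); cv2.imwrite("pics/w3.png",c["img"])
E
```

```text
time_s: 15.92
ee_pos: [0.6006, -0.1909, 0.0829]
eef_rot: [3.141, -0.001, -0.211]
force: [1.2, -0.1, -0.2]
grip_width: 0.0707
grip_force: 0.0
```

View pics/w3.png

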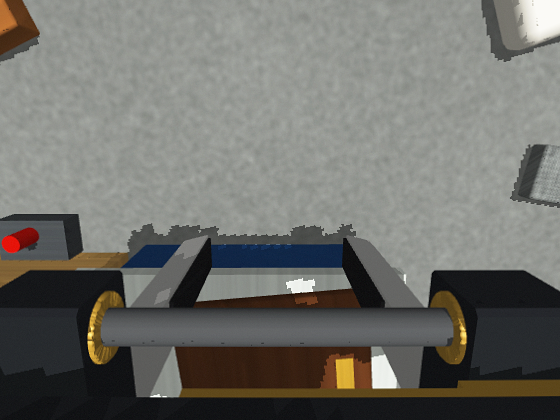

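The fingertips (rows 235 to 245) are just outside the lid's tilted edge (rows 290 to 305), so I can push.

```bash
python3 -m inch '0.5 0 0 0.07 0 0 0;0.5 -0.1 0 0 0 0 0;0.5 -0.15 0 0 0 0 0;0.5 -0.15 0 0 0 0 0;0.5 -0.15 0 0 0 0 0;0.5 -0.15 0 0 0 0 0'
python3 -m inch '0.5 -0.1 0 0 0 0 0;0.5 -0.1 0 0 0 0 0;0.5 -0.1 0 0 0 0 0;0.5 0 0 0 0 0 0'
```

```text
time_s: 16.73
ee_pos: [0.5795, -0.1863, 0.0801]
eef_rot: [3.142, -0.0, -0.212]
force: [0.5, -0.8, 0.4]
grip_width: 0.0704
grip_force: 0.3
time_s: 17.23
ee_pos: [0.5708, -0.1844, 0.0801]
eef_rot: [-3.142, 0.0, -0.212]
force: [-0.1, -0.8, -0.3]
grip_width: 0.0705
grip_force: 0.0
```

```bash
python3 -m inch '0.5 -0.07 0 0 0 0 0;0.5 0 0 0 0 0 0;0.5 0.3 0 0 0 0 0;0.5 0.3 0 -0.3 0 0 0;0.5 0 0 -1 0 0 0;0.5 0 0 -1 0 0 0;0.5 0 0 -0.5 0 0 0;0.5 0 0 0 0 0 0'
cat > lid.py <<'E'
from h import *
m0=np.array([.517,-.0522]);ex=np.array([.208,.978]);ey=np.array([-.978,.208])
for n in("scene","top","wrist"):
    c=camera(n);P=cloud(c);hsv=cv2.cvtColor(c["img"],cv2.COLOR_BGR2HSV);z=P[...,2];cv2.imwrite(f"pics/l_{n}.png",c["img"])
    q=P[...,:2]-m0; bx=q@ex; by=q@ey
    m=(hsv[...,1]>80)&(hsv[...,2]<150)&(z>.075)&(z<.098)&(bx>-.195)&(bx<.13)&(abs(by)<.1)
    if n!="wrist": m=cv2.morphologyEx(m.astype(np.uint8),cv2.MORPH_OPEN,np.ones((3,3)))>0
    if m.sum()<50: print(n,m.sum()); continue
    p=np.c_[bx[m],by[m]]; print(n,m.sum(),"bx",np.percentile(p[:,0],[.5,99.5]).round(4),"by",np.percentile(p[:,1],[.5,99.5]).round(4),rect(p))
E
python3 lid.py
```

```text
time_s: 18.23
ee_pos: [0.587, -0.1879, 0.1647]
eef_rot: [3.141, -0.001, -0.211]
force: [-0.0, -0.3, -0.5]
grip_width: 0.0708
grip_force: 0.0
scene 2075 bx [-0.1651  0.1186] by [-0.0704  0.0683] (array([-23.8,  -0.7]), array([151.1, 287.4]), 89.63)
top 376 bx [-0.0957 -0.0585] by [-0.063   0.0619] (array([-77.3,  -0.5]), array([ 37.6, 125.8]), 0.05)
wrist 14675 bx [-0.1688  0.0929] by [-0.0852  0.0532] (array([-31.2, -17. ]), array([141.6, 277.6]), 89.49)
```

The lid is now square and centred (front edge 0.05° off, sides at -70 and +68 mm). I'll go behind its rear edge.

```bash
python3 -m inch '1 -0.4 0.3 0 0 0 0;1 -0.7 0.5 0 0 0 0;1 -0.7 0.5 0 0 0 0;1 -0.7 0.5 0 0 0 0;1 -0.5 0.3 0 0 0 0;1 -0.2 0.15 0 0 0 0;1 0 0 0 0 0 -1;1 0 0 0 0 0 -1;1 0 0 0 0 0 -1;1 0 0 0 0 0 -1'
python3 -m inch '1 0 0 0 0 0 -1;1 0 0 0 0 0 -1;1 0 0 0 0 0 -1;1 0 0 0 0 0 -1;1 0 0 0 0 0 -1;1 0 0 0 0 0 0;1 0 0 0 0 0 0'
python3 lid.py
```

```text
time_s: 19.62
ee_pos: [0.4786, -0.2335, 0.1639]
eef_rot: [-3.141, -0.0, 0.493]
force: [-0.4, 0.6, -0.4]
grip_width: 0.0937
grip_force: 0.0
time_s: 20.5
ee_pos: [0.4785, -0.2336, 0.164]
eef_rot: [-3.142, -0.0, 1.355]
force: [0.5, -0.3, 0.8]
grip_width: 0.0938
grip_force: 0.0
scene 2165 bx [-0.1655  0.1188] by [-0.0739  0.0718] (array([-24.4,  -0.1]), array([158.4, 287.8]), 89.7)
top 1962 bx [-0.165  -0.0588] by [-0.0637  0.0696] (array([-111.9,    3.1]), array([108.5, 136. ]), 0.27)
wrist 31182 bx [-0.1688 -0.0591] by [-0.068   0.0689] (array([-113.4,    0.3]), array([113.3, 139.4]), 0.26)
```

```bash
python3 -m inch '1 0 0 0.5 0 0 -0.04;1 0 0 0.8 0 0 0;1 0 0 0.7 0 0 0;1 0 0 0.5 0 0 0;1 0 0 0.2 0 0 0;1 0 0 0.07 0 0 0;1 0 0 0 0 0 0;1 0 0 0 0 0 0'
python3 -m inch '1 0.1 0 0 0 0 0;1 0.15 0 0 0 0 0;1 0.2 0 0 0 0 0;1 0.2 0 0 0 0 0;1 0.2 0 0 0 0 0;1 0.2 0 0 0 0 0'
```

```text
time_s: 21.65
ee_pos: [0.4787, -0.2338, 0.0815]
eef_rot: [3.141, 0.0, 1.366]
force: [0.0, -0.6, -0.9]
grip_width: 0.094
grip_force: 0.0
time_s: 22.4
ee_pos: [0.4849, -0.2023, 0.081]
eef_rot: [-3.142, 0.0, 1.366]
force: [-1.0, -1.5, 0.9]
grip_width: 0.0942
grip_force: 0.5
```

```bash
python3 -m inch '1 0.15 0 0 0 0 0;1 0.15 0 0 0 0 0;1 0.15 0 0 0 0 0;1 0.15 0 0 0 0 0;1 0.15 0 0 0 0 0'
python3 -m inch '1 0.15 0 0 0 0 0;1 0.15 0 0 0 0 0;1 0.15 0 0 0 0 0;1 0.15 0 0 0 0 0;1 0.15 0 0 0 0 0'
python3 lid.py
```

```text
time_s: 23.02
ee_pos: [0.4895, -0.1805, 0.081]
eef_rot: [3.142, -0.0, 1.366]
force: [-0.3, -1.5, 1.1]
grip_width: 0.094
grip_force: 0.5
time_s: 23.65
ee_pos: [0.494, -0.1584, 0.0809]
eef_rot: [-3.142, -0.0, 1.366]
force: [0.7, -0.8, 0.1]
grip_width: 0.0943
grip_force: 0.6
scene 2410 bx [-0.096   0.1187] by [-0.0714  0.0712] (array([10.3, -0.1]), array([157.8, 218.1]), 89.83)
top 1999 bx [-0.0788  0.0126] by [-0.0644  0.0688] (array([-33.9,   2.1]), array([ 93.8, 135.7]), 0.31)
wrist 69615 bx [-0.0981  0.0113] by [-0.0789  0.0784] (array([-52.3,   4. ]), array([129. , 172.6]), 0.43)
```

The lid's front edge is 12 mm inside the mouth with almost no force, so I keep pushing.

```bash
python3 -m inch '1 0.2 0 0 0 0 0;1 0.2 0 0 0 0 0;1 0.2 0 0 0 0 0;1 0.2 0 0 0 0 0;1 0.2 0 0 0 0 0;1 0.2 0 0 0 0 0;1 0.2 0 0 0 0 0'
python3 -m inch '1 0.2 0 0 0 0 0;1 0.2 0 0 0 0 0;1 0.2 0 0 0 0 0;1 0.2 0 0 0 0 0;1 0.2 0 0 0 0 0;1 0.2 0 0 0 0 0;1 0.2 0 0 0 0 0'
python3 -m inch '1 0.1 0 0 0 0 0;1 0.1 0 0 0 0 0'
```

```text
time_s: 24.68
ee_pos: [0.5026, -0.1172, 0.081]
eef_rot: [3.142, 0.0, 1.366]
force: [0.2, -1.5, -0.5]
grip_width: 0.0941
grip_force: 0.4
time_s: 25.55
ee_pos: [0.5111, -0.0761, 0.081]
eef_rot: [3.142, 0.0, 1.366]
force: [0.8, -1.0, 1.1]
grip_width: 0.094
grip_force: 0.5
time_s: 25.8
ee_pos: [0.5123, -0.0704, 0.0809]
eef_rot: [3.142, 0.0, 1.366]
force: [-0.3, -1.1, 0.2]
grip_width: 0.0939
grip_force: 0.5
```

```bash
python3 -m inch '1 0.05 0 0 0 0 0;1 0.05 0 0 0 0 0;1 0.05 0 0 0 0 0'
python3 -m inch '1 0.05 0 0 0 0 0;1 0.05 0 0 0 0 0'
python3 -m inch '1 0.05 0 0 0 0 0;1 0 0 0 0 0 0'
```

```text
time_s: 26.18
ee_pos: [0.5132, -0.0662, 0.081]
eef_rot: [3.142, -0.0, 1.366]
force: [0.3, -1.7, 0.7]
grip_width: 0.0938
grip_force: 0.5
time_s: 26.42
ee_pos: [0.5138, -0.0632, 0.081]
eef_rot: [3.142, 0.0, 1.366]
force: [-0.2, -0.7, -0.6]
grip_width: 0.0943
grip_force: 0.5
time_s: 26.68
ee_pos: [0.514, -0.0621, 0.081]
eef_rot: [-3.141, 0.001, 1.366]
force: [-0.3, -4.4, 1.2]
grip_width: 0.094
grip_force: 2.2
```

```bash
python3 -m inch '1 0.03 0 0 0 0 0;1 0 0 0 0 0 0'
python3 -m inch '1 0.03 0 0 0 0 0;1 0 0 0 0 0 0'
```

```text
time_s: 26.92
ee_pos: [0.514, -0.0618, 0.081]
eef_rot: [-3.141, 0.002, 1.366]
force: [-2.3, -9.0, 0.9]
grip_width: 0.0937
grip_force: 5.1
time_s: 27.18
ee_pos: [0.514, -0.0617, 0.081]
eef_rot: [-3.141, 0.003, 1.366]
force: [-4.8, -15.2, 1.5]
grip_width: 0.0941
grip_force: 8.0
```

The force is rising against the stop at 16 N with no further motion, so the lid is home. I'll back off, rise and inspect.

```bash
python3 -m inch '1 -0.1 0 0 0 0 0;1 -0.3 0 0 0 0 0;1 -0.6 0 -0.1 0 0 0;1 -0.8 0 -0.5 0 0 0;1 -0.8 0 -1 0 0 0;1 -0.8 0 -1 0 0 0;1 -0.8 0 -0.8 0 0 0;1 -0.5 0 -0.3 0 0 0;1 0 0 0 0 0 0;1 0 0 0 0 0 0'
python3 lid.py; python3 - <<'E'
import cv2
a=cv2.imread("pics/l_top.png")[95:245,230:380];b=cv2.imread("pics/l_wrist.png")
a=cv2.resize(a,(400,400),interpolation=cv2.INTER_CUBIC);b=cv2.resize(b,(400,300))
cv2.imwrite("pics/fin.png",cv2.hconcat([a,cv2.copyMakeBorder(b,0,100,0,0,cv2.BORDER_CONSTANT)]))
E
```

```text
time_s: 28.42
ee_pos: [0.4855, -0.1975, 0.1909]
eef_rot: [-3.14, -0.001, 1.366]
force: [0.1, 0.4, 0.7]
grip_width: 0.0939
grip_force: 0.0
scene 2315 bx [0.0039 0.1187] by [-0.0715  0.0715] (array([60.5, -0.3]), array([157.6, 118. ]), 89.93)
top 2104 bx [0.003  0.1108] by [-0.0621  0.0611] (array([56.8, -0.6]), array([108.9, 125.1]), 0.22)
wrist 4238 bx [-0.0316  0.0062] by [-0.085   0.0817] (array([-12.7,  -1.5]), array([ 39. , 170.2]), 0.01)
```

View pics/fin.png

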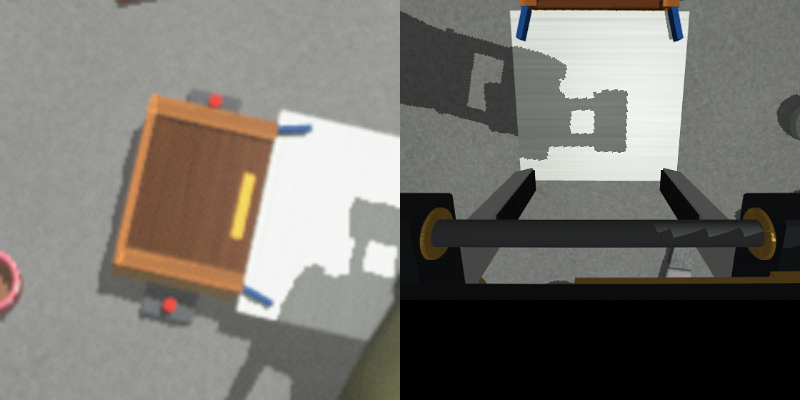

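The lid fills the box from stop to mouth, its rear edge flush on the line from (278,135) to (243,290), brass strip at (243,205). The pink pot (0,280) has not moved and the gripper is clear of everything.

```bash
python3 -c "
from station import ticket
print(ticket.hand_in())"
```

```text
the job is handed in; nothing more can be done
None
```

The blue pot stands upright in the box, the lid is slid fully home against the stop with its rear edge flush with the mouth, and the job was handed in at about 28 s; the hand-in call returned no verdict.

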